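# Set the ratchet work stand three clicks up and lock it

## Task

Slowly raise the column of the blue ratchet work stand by exactly three clicks from where it now rests, and let it down gently onto its pawl so that the stand carries it: do not drop it, ram it down or go a click too far. Then press the yellow lock lever fully down, without forcing it, let go, and leave the other things on the bench where they are.

Things in the scene. Friction and masses are not known exactly. Their poses are not given: they have to be found in the camera images.
- stand: Blue steel ratchet work stand, bolted to the bench. Origin: on the bench under the column's axis; z up. Base plate 130 x 230 x 12 mm, its middle 40 mm towards +y of the origin. An upright tube round the origin guides the column. On its +y side sits a red pawl knob (12 mm, about y = 45, z = 128 mm; it jumps out and back about 5 mm at every click) and, at y = 70 mm, the lock lever's post.
- tube_top (a point): Middle of the tube's upper rim, 148 mm above the bench on the column's axis; the tube is 56 mm across and hides the rings still to pass. A spring pawl inside lets the column up and holds it from going down. More than 22 N on the pawl is ramming; faster than 0.2 m/s (a free fall of 2.5 mm) is dropping or yanking. It cannot be lowered again once a click too far.
- column: Round steel column (22 mm, with 32 mm ratchet rings), 0.4 to 0.8 kg, that slides up in the tube without turning. Origin: centre of its red head's underside, on the axis, 172 mm above the bench in the lowest notch; axes parallel to the stand's. It starts at rest in one of its four lowest notches. The notches are NOT evenly spaced: 11 to 24 mm from one to the next.
- head (a point): Centre of the column's red head, 13 mm above the column's origin. The head is a block 34 mm along x, 50 mm along y, 26 mm high, with two 16 mm high horns along its +y and -y edges. Its flat faces at x = -17 and +17 mm are gripped from above. Lifting takes the weight and about 1 N of drag; in the last 6 mm before each notch the pull grows by 3 to 9 N more, then falls off at once: the click.
- lock (a joint): Angle of the lock lever: 0 = fully down, level (locked); positive = raised; it starts 0.4 to 0.75 rad up and stays where it is left (friction 0.15 N m).
- lock_post: Post of the lock lever, 26 x 16 mm, part of the stand, with the lever on it. Origin: the lever's hinge axis, at x = 0, y = 70, z = 122 mm of the stand; the hinge runs along the stand's x, axes parallel to the stand's. Lever and post are to be pressed with less than 40 N.
- lever_tip (a point): Free end of the lock lever, on the centre line of its bar, 90 mm from the hinge; with the lever down it lies straight towards the stand's +y from the hinge. Steel bar 12 mm thick, its outer half a yellow grip 16 mm thick.
- oil_can: Dark round oil can, 68 mm across, 66 mm high with a thin spout up to 125 mm. Loose; leave it alone. Origin: centre of its underside.
- tin: Open steel tin, 72 mm across, 75 mm high. Loose; leave it alone. Origin: centre of its underside.
- screwdriver: Screwdriver with red handle, 200 mm long, lying on the bench. Loose; leave it alone.
- hammer: Hammer with wooden handle, 280 mm long, lying on the bench. Loose; leave it alone.

How it is judged:
By the outcome, as a careful person would: the job done as asked, in the order asked, and still so for the second after the job is handed in, with the robot touching nothing.
It also fails if it takes over 72 s, if anything falls off the work surface, if the arm or the gripper's body presses on something with over 40 N, if the wrist force passes 120 N, or if a joint passes its speed limit or range.

## Robot

A 6-joint arm with a two-finger parallel gripper is mounted at the origin on the work surface. World frame = base frame: x ahead of the robot, y to its left, z up, the work surface at z = 0. Lengths are in m, angles in rad, forces in N, time in s.
With the tool pointing down it reaches from about 0.425 to 0.95 m from the base axis. Payload 3.5 kg.
Tool frame: the origin (TCP) lies midway between the tips of the shut fingers; the grasp point (between the pads) lies 19 mm behind it; z points along the fingers, y is the line along which they close (so a half turn about z gives the same grasp; the last joint's range is limited). The gripper opens to 85 mm and grips with 20 to 120 N. Pads are 22 mm wide; open, the fingers measure 114 mm over their backs; the gripper's body (76 mm by 85 mm) begins 54 mm behind the grasp point. The pads swing forward as they close: fully open they stand 13 mm farther back than shut.
Start: joints at [-0.15, 0.286, 1.577, -0, 1.279, -0.15], TCP at [0.675, 0, 0.231] pointing down, gripper open.
Joint ranges: [-2.77, 2.77], [-0.9, 2.22], [0.21, 2.48], [-1.53, 4.67], [0.24, 2.81], [-2.84, 2.84]. Speed limits (rad/s): [2.79, 2.79, 3.14, 3.14, 3.14, 3.14].

## Interface

Orientations are given as a unit quaternion [x, y, z, w].
In Python, from plant import get_state, read_camera, ctrl gives the robot as it stands.
- The arm moves only by the shell command python3 -m crank 'ROWS' [FORCE]. ROWS is JSON, a list of rows, each a list of 3 entries, a list of its own where there are three numbers: the shift along the tool's x, y, z in mm, then the turn about the tool's z in degrees, then the closure in counts, from 0 (fully open) to 255 (shut). In form: [[[tx, ty, tz], yaw, claw], ...]. A call has 1 to 10 rows; each row is the pose to reach, as a shift and turn from the pose commanded when the call began, along the tool's axes at that moment; what a row does not reach only later rows make up. A row lasts 1/10 s, in which the tool goes at most 50 mm and 8.59 degrees, less where a joint would pass 70% of its speed; a pose out of reach is approached as far as the arm can. A call with a gripper value outside its range is refused whole. The fingers move at their own pace and stop on an object; FORCE is the grip in N (left out, the last holds). Time passes only in rows, so rows that repeat a pose let the fingers close. It gives the time, the measured TCP pose, the force, the opening and the grip force at its end, in the units of the state.
- get_state(): the state, without advancing time (a new reading comes with each control period).
- read_camera(name): name is "scene" or "side" or "wrist"; returns a dict with "frame" (480x640x3 uint8, blue, green, red), "range_z" (480x640 float32, m along the optical axis (not along the pixel's ray), 0 where there is no reading), "vfov" (degrees; the focal length in pixels is half the picture's height over the tangent of half this angle, whatever the lens; pixels are square), "cx", "cy" (the principal point, pixels), "origin" and "orientation" of the camera in the world. Camera axes: x right, y down, z forward; pixel columns grow to the right and rows downward; lengths in m; the calibration is good to about 2 mm. A picture is of the moment at which its call begins.
- ctrl.sign_off(): hands the job in; it is judged then, once.
The state is a dict: "time": time; "qpos": joint angles; "dq": joint speeds; "joint_efforts": joint torques, N m; "eef_pos": TCP position; "tcp_rot": TCP orientation; "contact_force": force on the tool from outside, world axes, zero at the start; "wrist_torque": the same for the moment, N m; "opening": opening from 0.0 (shut) to 1.0 (fully open); "finger_force": force on a finger pad.
Only numpy, scipy, OpenCV 4.12 (cv2) and the standard library are available. Lean on these libraries where they do the work, as an engineer would, in place of code of your own. Each camera call takes 0.05 s, during which the arm holds its last target. There are 200 camera calls.

## Working session

There is one attempt and no reset: what is moved stays moved. The work goes in short steps, Python scripts to look and compute and a shell command to move; the robot and the scene stay as the last step left them, time stands still between calls to the robot, and variables do not carry over. Pictures are saved under pics/ and viewed, at most 10 in all, crops included, and the job is handed in when it is done.

```bash
ls; mkdir -p pics
cat > h.py <<'E'
import numpy as np, cv2
from plant import get_state, read_camera, ctrl
from scipy.spatial.transform import Rotation as R
def cam(n):
    c=read_camera(n); f=240/np.tan(np.radians(c["vfov"])/2)
    c["f"]=f; c["R"]=R.from_quat(c["orientation"]).as_matrix(); c["o"]=np.array(c["origin"]); return c
def pts(c):
    v,u=np.mgrid[:480,:640]; z=c["range_z"]
    P=np.stack([(u-c["cx"])/c["f"]*z,(v-c["cy"])/c["f"]*z,z],-1)
    P=P@c["R"].T+c["o"]; P[z==0]=np.nan; return P
def proj(c,p):
    q=c["R"].T@(np.array(p)-c["o"]); return c["cx"]+c["f"]*q[0]/q[2], c["cy"]+c["f"]*q[1]/q[2]
E
python3 - <<'E'
from h import *
print(get_state())
for n in("scene","side","wrist"):
    c=cam(n); cv2.imwrite(f"pics/{n}0.png",c["frame"]); np.savez(f"{n}0.npz",P=pts(c),F=c["frame"]); print(n,c["o"],c["f"],c["cx"],c["cy"],c["R"][:,2])
E
```

```text
pics
{'time': 0.0, 'qpos': array([-1.50015639e-01,  2.87197107e-01,  1.57816728e+00,  2.07319880e-06,
        1.27858832e+00, -1.50018104e-01]), 'dq': array([ 0.00076486, -0.0006609 ,  0.00122508, -0.00016975,  0.00116259,
       -0.00010667]), 'joint_efforts': array([-1.79628755e-04, -4.05981302e+01, -2.92628127e+01, -1.54224781e-04,
        5.81841552e-03,  3.74769741e-06]), 'eef_pos': array([6.74349893e-01, 1.17801484e-04, 2.29931469e-01]), 'tcp_rot': array([ 7.07105630e-01,  7.07106948e-01, -6.99529692e-04, -9.50329221e-04]), 'contact_force': array([-0.48622559, -0.34808822, -0.24150703]), 'wrist_torque': array([-0.05840439,  0.01648244, -0.04258551]), 'finger_force': 0.0, 'opening': 0.9982290562239489}
scene [0.87916482 0.70996434 1.33573466] 565.5446035474795 318.30955103280155 237.6347468973148 [-0.25986959 -0.50420925 -0.82355378]
side [0.01296499 0.93345069 1.01414912] 623.3805865701014 315.9192237016487 232.93299819870882 [ 0.34143964 -0.68607038 -0.64243786]
wrist [0.67519953 0.07118383 0.37230583] 370.1385840261787 313.02957437443905 236.71013556873092 [-0.0026369  -0.28075051 -0.95977716]
```

View pics/scene0.png

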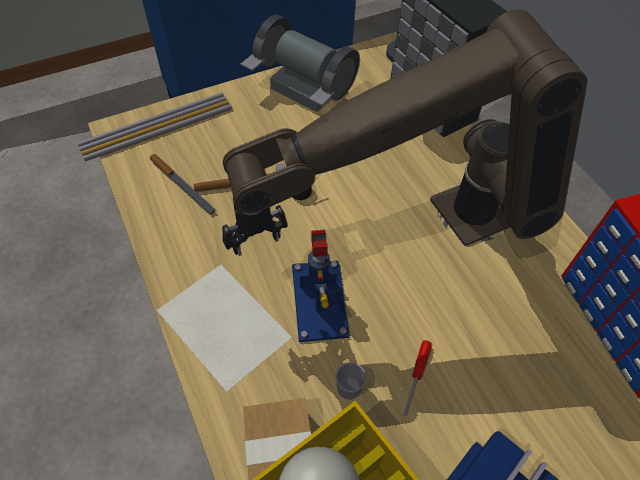

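View pics/side0.png

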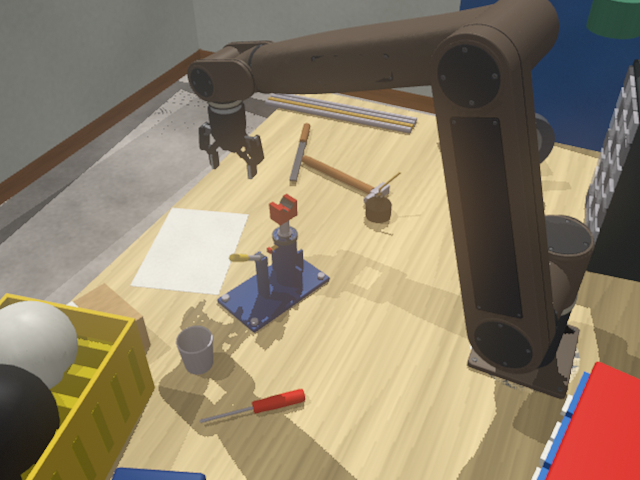

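The scene view shows the stand's base at about (320,300), the red head at (319,243) and the yellow lever at (324,300). In the side view the head is at (284,210) and the lever at (240,257). The tin and screwdriver are well clear, and the oil can is behind the stand.

```bash
python3 - <<'E'
from h import *
for n,box in (("scene",(225,270,300,345,345)),("side",(190,225,330,330,330))):
    d=np.load(n+"0.npz"); P=d["P"]; hsv=cv2.cvtColor(d["F"],cv2.COLOR_BGR2HSV)
    H,S,V=cv2.split(hsv)
    x0,x1,y0,y1=(285,355,225,345) if n=="scene" else (210,335,190,335)
    roi=np.zeros(H.shape,bool); roi[y0:y1,x0:x1]=1
    red=roi&((H<8)|(H>172))&(S>140)&(V>60); yel=roi&(H>20)&(H<32)&(S>150)&(P[...,2]>.1)
    blu=roi&(H>105)&(H<130)&(S>100)&(abs(P[...,2]-.012)<.005)
    for nm,m in(("red",red),("yel",yel),("blu",blu)):
        k,l,st,ce=cv2.connectedComponentsWithStats(m.astype(np.uint8))
        for i in range(1,k):
            if st[i,4]<12: continue
            p=P[(l==i)]; p=p[~np.isnan(p[:,0])]
            print(n,nm,st[i],ce[i].round(1),"lo",np.percentile(p,3,0).round(4),"hi",np.percentile(p,97,0).round(4),"mean",p.mean(0).round(4))
        if nm=="blu":
            p=P[m][:,:2]; r=cv2.minAreaRect((p*1000).astype(np.float32)); print("rect",r, cv2.boxPoints(r).round(0).tolist())
        if nm=="red":
            p=P[m&(P[...,2]>.17)]; 
            zs=p[:,2]; print("hist",np.histogram(zs,np.arange(.17,.30,.004)))
            r=cv2.minAreaRect((p[:,:2]*1000).astype(np.float32)); print("headrect",r)
        if nm=="yel":
            p=P[m]; c=p.mean(0); print("yel dir",np.linalg.svd(p-c,full_matrices=False)[2][0])
E
python3 -c "
import cv2
a=cv2.imread('pics/scene0.png')[220:350,280:360];b=cv2.imread('pics/side0.png')[185:335,205:335]
cv2.imwrite('pics/crop.png',cv2.hconcat([cv2.resize(a,(369,600),interpolation=2),cv2.resize(b,(425,600),interpolation=2)]))"
```

```text
scene red [312 230  14   5  55] [318.1 231.9] lo [0.5111 0.0129 0.2308] hi [0.54   0.0295 0.2407] mean [0.5253 0.0212 0.2356]
scene red [312 240  16  17 209] [319.4 248.1] lo [0.5222 0.0325 0.2003] hi [0.5538 0.0667 0.2388] mean [0.5385 0.0559 0.2218]
scene red [318 275   5   5  19] [320.3 277.3] lo [0.5416 0.0785 0.1259] hi [0.5516 0.0869 0.1376] mean [0.5469 0.0824 0.133 ]
hist (array([ 0,  0,  0,  0,  0,  2,  0, 10, 15, 16, 14, 21, 28, 19, 17, 37, 64,
       19,  2,  0,  0,  0,  0,  0,  0,  0,  0,  0,  0,  0,  0,  0]), array([0.17 , 0.174, 0.178, 0.182, 0.186, 0.19 , 0.194, 0.198, 0.202,
       0.206, 0.21 , 0.214, 0.218, 0.222, 0.226, 0.23 , 0.234, 0.238,
       0.242, 0.246, 0.25 , 0.254, 0.258, 0.262, 0.266, 0.27 , 0.274,
       0.278, 0.282, 0.286, 0.29 , 0.294, 0.298]))
headrect ((531.5036010742188, 39.195640563964844), (54.98738479614258, 32.965919494628906), 70.03518676757812)
scene yel [321 294   8  14  82] [324.1 300.4] lo [0.5646 0.1395 0.1544] hi [0.5847 0.1773 0.1783] mean [0.5757 0.1602 0.1677]
yel dir [0.31385276 0.86588278 0.38954262]
scene blu [ 292  261   57   81 
[... 473 characters left out ...]
0.5535 0.0659 0.2368] mean [0.5365 0.0524 0.23  ]
hist (array([ 0,  0,  0,  0,  0,  0,  0,  0,  0,  0,  0,  2, 19,  5,  0, 22, 73,
        1,  0,  0,  0,  0,  0,  0,  0,  0,  0,  0,  0,  0,  0,  0]), array([0.17 , 0.174, 0.178, 0.182, 0.186, 0.19 , 0.194, 0.198, 0.202,
       0.206, 0.21 , 0.214, 0.218, 0.222, 0.226, 0.23 , 0.234, 0.238,
       0.242, 0.246, 0.25 , 0.254, 0.258, 0.262, 0.266, 0.27 , 0.274,
       0.278, 0.282, 0.286, 0.29 , 0.294, 0.298]))
headrect ((533.4978637695312, 41.105003356933594), (50.35184097290039, 34.52057647705078), 69.58434295654297)
yel dir [-0.21906748 -0.73964644 -0.63634313]
rect ((0.0, 0.0), (0.0, 0.0), 0.0) [[0.0, 0.0], [0.0, 0.0], [0.0, 0.0], [0.0, 0.0]]
```

View pics/crop.png

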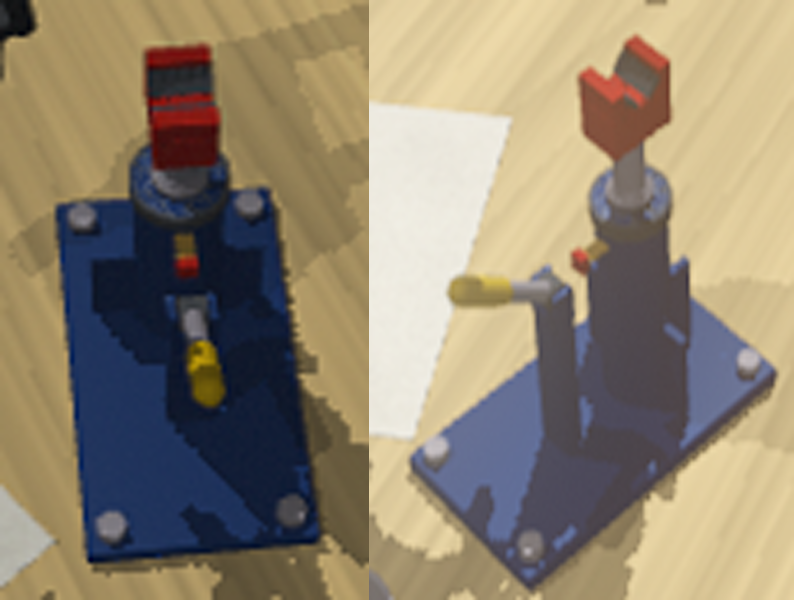

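The stand origin is at about (0.532, 0.040). Its +y points 70° from world x, and the plate and head agree on both. The horn tops are at about 0.237, so the column origin is near z = 0.195. I'll go over the head with a 20° yaw.

```bash
python3 -m crank '[[[0,0,-20],0,0],[[0,0,-40],0,0],[[10,-25,-40],5,0],[[20,-55,-40],10,0],[[30,-85,-40],15,0],[[40,-115,-40],20,0],[[40,-135,-40],20,0],[[40,-143,-40],20,0],[[40,-143,-40],20,0],[[40,-143,-40],20,0]]' 30
python3 - <<'E'
from h import *
c=cam("wrist"); cv2.imwrite("pics/w1.png",c["frame"]); P=pts(c)
H,S,V=cv2.split(cv2.cvtColor(c["frame"],cv2.COLOR_BGR2HSV))
m=((H<8)|(H>172))&(S>140)&(V>60)&(P[...,2]>.18)&(P[...,2]<.26)
p=P[m]; print(m.sum(),p.min(0),p.max(0),cv2.minAreaRect((p[:,:2]*1000).astype(np.float32)),np.percentile(p[:,2],[5,50,90,97]))
t=p[p[:,2]>np.percentile(p[:,2],97)-.006]; print(cv2.minAreaRect((t[:,:2]*1000).astype(np.float32)))
s=get_state(); print(s["eef_pos"],R.from_quat(s["tcp_rot"]).as_matrix().round(3),proj(c,[.532,.04,.237]),s["contact_force"])
E
```

```text
time: 1.15
eef_pos: [0.5326, 0.0398, 0.2715]
tcp_rot: [0.819, 0.573, 0.0, 0.0]
contact_force: [0.1, -0.3, 0.2]
opening: 1.003
finger_force: 0.0
4116 [0.50981562 0.00944473 0.19555668] [0.55673535 0.06682276 0.23647804] ((533.0474243164062, 37.975746154785156), (50.19813919067383, 33.81461715698242), 70.1125717163086) [0.20729721 0.23374856 0.23496355 0.23533537]
((533.0223388671875, 37.94508361816406), (50.134796142578125, 33.81542205810547), 70.06668090820312)
[0.53280251 0.03974498 0.27137402] [[ 0.342  0.94   0.   ]
 [ 0.94  -0.342 -0.   ]
 [ 0.     0.    -1.   ]] (np.float64(310.7968023528175), np.float64(273.3082700130982)) [-0.49671636 -0.48439358  0.32441231]
```

View pics/w1.png

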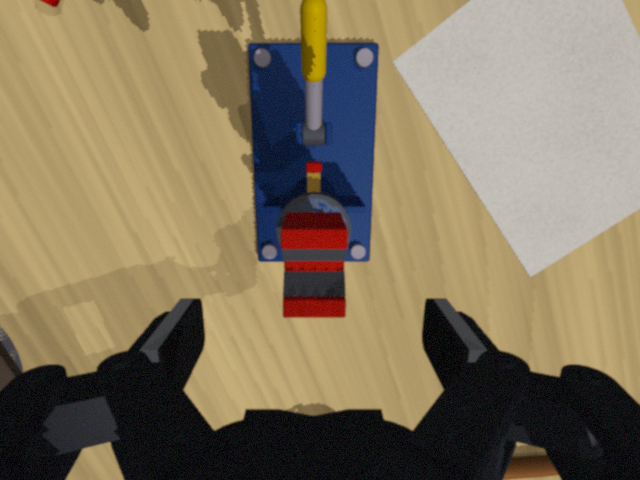

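```bash
python3 -m crank '[[[0,0,12],0,0],[[0,0,26],0,0],[[0,0,40],0,0],[[0,0,54],0,0],[[0,0,68],0,0],[[0,0,80],0,0],[[0,0,86],0,0],[[0,0,86],0,0],[[0,0,86],0,80],[[0,0,86],0,110]]' 30; python3 -m crank '[[[0,0,0],0,120],[[0,0,0],0,130],[[0,0,0],0,140],[[0,0,0],0,150],[[0,0,0],0,160],[[0,0,0],0,170],[[0,0,0],0,180],[[0,0,0],0,190],[[0,0,0],0,200],[[0,0,0],0,200]]' 30
```

```text
time: 2.2
eef_pos: [0.5326, 0.04, 0.1863]
tcp_rot: [0.819, 0.574, 0.001, 0.001]
contact_force: [-0.1, -0.7, -0.5]
opening: 0.691
finger_force: 0.0
time: 3.2
eef_pos: [0.533, 0.0397, 0.1859]
tcp_rot: [0.819, 0.574, 0.001, 0.001]
contact_force: [4.7, -1.8, -0.1]
opening: 0.394
finger_force: 34.3
```

```bash
f(){ grep -E "time|eef|contact|opening" | cut -d: -f2 | tr '\n' ' '; echo; }
python3 -m crank '[[[0,0.5,0],0,200],[[0,0.5,0],0,200],[[0,0.5,0],0,200]]' 60|f
python3 -m crank '[[[0,0,-1],0,200],[[0,0,-2],0,200],[[0,0,-2],0,200]]'|f
python3 -m crank '[[[0,0,-1],0,200],[[0,0,-2],0,200],[[0,0,-2],0,200]]'|f
python3 -m crank '[[[0,0,-1],0,200],[[0,0,-2],0,200],[[0,0,-2],0,200]]'|f
python3 -m crank '[[[0,0,-1],0,200],[[0,0,-1],0,200]]'|f
python3 -m crank '[[[0,0,-1],0,200],[[0,0,-1],0,200]]'|f
python3 -m crank '[[[0,0,-1],0,200],[[0,0,-1],0,200]]'|f
python3 -m crank '[[[0,0,-1],0,200],[[0,0,-1],0,200]]'|f
```

```text
3.5  [0.5331, 0.0397, 0.1859]  [3.7, -1.4, 0.9]  0.384 
 3.8  [0.533, 0.0397, 0.1864]  [6.9, -2.1, -3.7]  0.389 
 4.1  [0.533, 0.0397, 0.1882]  [7.1, -2.0, -3.9]  0.383 
 4.4  [0.533, 0.0397, 0.1895]  [8.7, -2.4, -7.7]  0.388 
 4.6  [0.533, 0.0397, 0.1901]  [10.0, -1.8, -8.6]  0.387 
 4.8  [0.533, 0.0397, 0.191]  [10.3, -2.2, -8.8]  0.389 
 5.0  [0.533, 0.0397, 0.1919]  [10.6, -2.1, -8.6]  0.388 
 5.2  [0.533, 0.0397, 0.193]  [9.8, -1.6, -8.2]  0.393
```

```bash
f(){ grep -E "time|eef|contact|opening" | cut -d: -f2 | tr '\n' ' '; echo; }
python3 -m crank '[[[0,1,0],0,200],[[0,2,0],0,200],[[0,2,0],0,200]]'|f
python3 -m crank '[[[0,0,-1],0,200],[[0,0,-1],0,200]]'|f
python3 -m crank '[[[0,0,-1],0,200],[[0,0,-1],0,200]]'|f
python3 -m crank '[[[0,0,-1],0,200],[[0,0,-1],0,200]]'|f
python3 -m crank '[[[0,0,-1],0,200],[[0,0,-1],0,200]]'|f
python3 -m crank '[[[0,0,-1],0,200],[[0,0,-1],0,200]]'|f
```

```text
5.5  [0.533, 0.0397, 0.193]  [1.4, 0.7, -8.6]  0.393 
 5.7  [0.533, 0.0397, 0.1958]  [-3.4, 1.6, -2.4]  0.389 
 5.9  [0.533, 0.0397, 0.1972]  [-5.4, 1.4, -3.6]  0.387 
 6.1  [0.533, 0.0397, 0.1981]  [-5.2, 2.1, -4.9]  0.393 
 6.3  [0.533, 0.0397, 0.1991]  [-5.3, 1.8, -3.9]  0.39 
 6.5  [0.533, 0.0397, 0.1999]  [-4.6, 2.7, -4.6]  0.39
```

```bash
cat > m.py <<'E'
from h import *
import sys
s=get_state(); print("tcp",s["eef_pos"].round(4),s["contact_force"].round(1))
ims=[]
for n,b in (("scene",(285,355,205,345)),("side",(205,345,165,335))):
    c=cam(n); P=pts(c); H,S,V=cv2.split(cv2.cvtColor(c["frame"],cv2.COLOR_BGR2HSV))
    x0,x1,y0,y1=b; roi=np.zeros(H.shape,bool); roi[y0:y1,x0:x1]=1
    red=roi&((H<8)|(H>172))&(S>140)&(V>60)
    k,l,st,ce=cv2.connectedComponentsWithStats(red.astype(np.uint8))
    for i in range(1,k):
        if st[i,4]<10: continue
        p=P[l==i]; p=p[~np.isnan(p[:,0])]; print(n,st[i],ce[i].round(1),"zlo/hi",np.percentile(p[:,2],[3,50,97]).round(4),"along y",(np.percentile((p[:,:2]-[.5325,.0385])@[.342,.94],[3,97])*1000).round(1))
    ims.append(cv2.resize(c["frame"][y0:y1,x0:x1],None,fx=560/(y1-y0),fy=560/(y1-y0),interpolation=2))
cv2.imwrite(f"pics/{sys.argv[1]}.png",cv2.hconcat(ims)[:, :800])
E
python3 m.py m1
```

```text
tcp [0.533  0.0397 0.1999] [-4.6  2.7 -4.6]
scene [313 237  15  16 202] [319.7 245. ] zlo/hi [0.2121 0.237  0.2531] along y [-2.9 26.5]
scene [318 276   5   4  18] [320.2 277.4] zlo/hi [0.1254 0.1327 0.1393] along y [41.6 49.5]
side [269 196  15  10  62] [276.4 200.5] zlo/hi [0.2336 0.2487 0.2518] along y [-1.8 26.2]
```

View pics/m1.png

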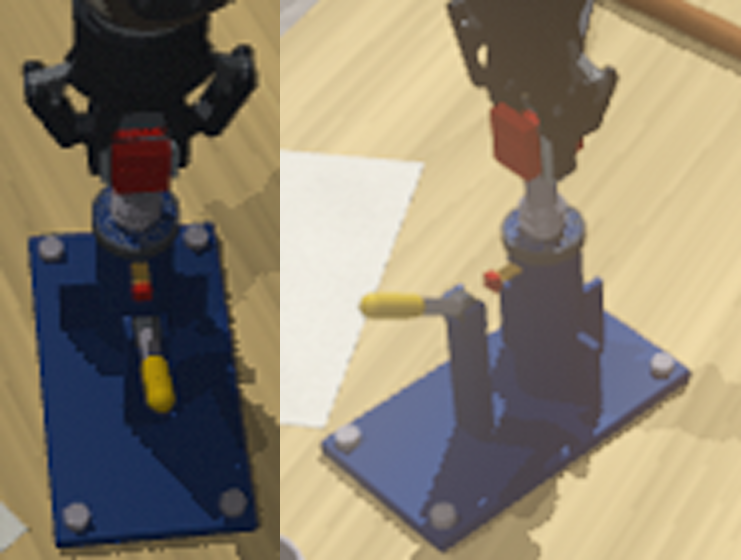

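The column hasn't slipped: the head is up 14 to 15 mm, the same as the TCP. I'll lower it gently to check whether that force drop was click 1. If it was, the pawl should catch at about TCP z 0.196.

```bash
f(){ grep -E "time|eef|contact|opening" | cut -d: -f2 | tr '\n' ' '; echo; }
python3 -m crank '[[[0,-0.5,0.5],0,200],[[0,-1,1],0,200],[[0,-1,1],0,200]]'|f
python3 -m crank '[[[0,0,0.5],0,200],[[0,0,1],0,200],[[0,0,1],0,200]]'|f
python3 -m crank '[[[0,0,0.5],0,200],[[0,0,1],0,200],[[0,0,1],0,200]]'|f
python3 -m crank '[[[0,0,0.5],0,200],[[0,0,1],0,200],[[0,0,1],0,200]]'|f
python3 -m crank '[[[0,0,0.5],0,200],[[0,0,1],0,200],[[0,0,1],0,200]]'|f
python3 -m crank '[[[0,0,0.5],0,200],[[0,0,1],0,200],[[0,0,1],0,200]]'|f
```

```text
6.9  [0.5331, 0.0396, 0.1995]  [-3.0, 1.4, -3.1]  0.387 
 7.2  [0.5331, 0.0397, 0.1981]  [-4.5, 2.7, -4.2]  0.389 
 7.5  [0.5331, 0.0397, 0.1972]  [-5.0, 2.5, -3.6]  0.393 
 7.8  [0.5331, 0.0396, 0.197]  [-5.8, 2.8, -0.8]  0.389 
 8.1  [0.5331, 0.0397, 0.1969]  [-7.1, 2.5, 2.3]  0.39 
 8.4  [0.5331, 0.0397, 0.1968]  [-10.3, 1.6, 5.7]  0.39
```

Click 1 is confirmed: the pawl holds at TCP z 0.197. Next is click 2.

```bash
f(){ grep -E "time|eef|contact|opening" | cut -d: -f2 | tr '\n' ' '; echo; }
python3 -m crank '[[[0,-0.5,-1],0,200],[[0,-1,-2],0,200],[[0,-1,-3],0,200],[[0,-1,-3],0,200]]'|f
python3 -m crank '[[[0,0,-1],0,200],[[0,0,-2],0,200],[[0,0,-3],0,200],[[0,0,-3],0,200]]'|f
python3 -m crank '[[[0,0,-1],0,200],[[0,0,-2],0,200],[[0,0,-2],0,200]]'|f
python3 -m crank '[[[0,0,-1],0,200],[[0,0,-1],0,200]]'|f
python3 -m crank '[[[0,0,-1],0,200],[[0,0,-1],0,200]]'|f
python3 -m crank '[[[0,0,-1],0,200],[[0,0,-1],0,200]]'|f
python3 -m crank '[[[0,0,-1],0,200],[[0,0,-1],0,200]]'|f
python3 -m crank '[[[0,0,-1],0,200],[[0,0,-1],0,200]]'|f
```

```text
8.8  [0.5331, 0.0397, 0.1974]  [0.1, 1.3, -3.9]  0.388 
 9.2  [0.533, 0.0396, 0.2003]  [3.7, 0.4, -6.0]  0.389 
 9.5  [0.533, 0.0397, 0.2018]  [5.7, 0.6, -8.6]  0.387 
 9.7  [0.5331, 0.0396, 0.2028]  [5.8, -0.2, -9.8]  0.386 
 9.9  [0.533, 0.0396, 0.2038]  [5.8, 0.2, -8.6]  0.387 
 10.1  [0.533, 0.0397, 0.2054]  [4.8, -0.4, -6.3]  0.385 
 10.3  [0.5331, 0.0396, 0.2077]  [1.9, -0.2, -0.4]  0.389 
 10.5  [0.533, 0.0397, 0.2081]  [4.1, -0.2, -2.6]  0.387
```

```bash
f(){ grep -E "time|eef|contact|opening" | cut -d: -f2 | tr '\n' ' '; echo; }
python3 -m crank '[[[0,0,-1],0,200],[[0,0,-1],0,200],[[0,0,-1],0,200]]'|f
python3 -m crank '[[[0,0,-1],0,200],[[0,0,-1],0,200],[[0,0,-1],0,200]]'|f
python3 -m crank '[[[0,0,1],0,200],[[0,0,1],0,200],[[0,0,1],0,200]]'|f
python3 -m crank '[[[0,0,1],0,200],[[0,0,1],0,200],[[0,0,1],0,200]]'|f
python3 -m crank '[[[0,0,1],0,200],[[0,0,1],0,200],[[0,0,1],0,200]]'|f
python3 -m crank '[[[0,0,1],0,200],[[0,0,1],0,200],[[0,0,1],0,200]]'|f
```

```text
10.8  [0.533, 0.0397, 0.2086]  [4.4, -0.1, -3.0]  0.39 
 11.1  [0.533, 0.0397, 0.2094]  [6.0, -0.4, -4.6]  0.388 
 11.4  [0.533, 0.0397, 0.2084]  [5.6, -0.3, -4.3]  0.39 
 11.7  [0.533, 0.0397, 0.208]  [4.4, -1.0, -1.0]  0.39 
 12.0  [0.5331, 0.0397, 0.2078]  [1.6, -1.6, 5.5]  0.39 
 12.3  [0.5331, 0.0397, 0.2077]  [0.8, -2.0, 8.8]  0.39
```

Click 2 is confirmed, resting at 0.208. Now click 3.

```bash
f(){ grep -E "time|eef|contact|opening" | cut -d: -f2 | tr '\n' ' '; echo; }
python3 -m crank '[[[0,0,-1],0,200],[[0,0,-2],0,200],[[0,0,-3],0,200],[[0,0,-3],0,200]]'|f
python3 -m crank '[[[0,0,-1],0,200],[[0,0,-2],0,200],[[0,0,-3],0,200],[[0,0,-3],0,200]]'|f
python3 -m crank '[[[0,0.5,-1],0,200],[[0,0.5,-2],0,200],[[0,0.5,-2],0,200]]'|f
python3 -m crank '[[[0,0,-1],0,200],[[0,0,-1],0,200]]'|f
python3 -m crank '[[[0,0,-1],0,200],[[0,0,-1],0,200]]'|f
python3 -m crank '[[[0,0,-1],0,200],[[0,0,-1],0,200]]'|f
python3 -m crank '[[[0,0,-1],0,200],[[0,0,-1],0,200]]'|f
python3 -m crank '[[[0,0,-1],0,200],[[0,0,-1],0,200]]'|f
```

```text
12.7  [0.533, 0.0397, 0.208]  [5.9, -0.9, 1.7]  0.391 
 13.1  [0.533, 0.0397, 0.2095]  [8.6, -1.4, -4.4]  0.39 
 13.4  [0.533, 0.0397, 0.2112]  [7.4, -1.2, -4.8]  0.391 
 13.6  [0.533, 0.0397, 0.2121]  [6.7, -0.7, -4.6]  0.387 
 13.8  [0.533, 0.0397, 0.2131]  [7.3, -1.9, -4.7]  0.39 
 14.0  [0.533, 0.0397, 0.2141]  [6.9, -1.2, -5.2]  0.391 
 14.2  [0.533, 0.0397, 0.2151]  [7.2, -1.3, -4.3]  0.386 
 14.4  [0.533, 0.0397, 0.2161]  [6.2, -1.1, -4.8]  0.389
```

```bash
f(){ grep -E "time|eef|contact|opening" | cut -d: -f2 | tr '\n' ' '; echo; }
python3 -m crank '[[[0,1,-1],0,200],[[0,1,-1],0,200]]'|f
python3 -m crank '[[[0,0,-1],0,200],[[0,0,-1],0,200]]'|f
python3 -m crank '[[[0,0,-1],0,200],[[0,0,-1],0,200]]'|f
python3 -m crank '[[[0,0,-1],0,200],[[0,0,-1],0,200]]'|f
python3 -m crank '[[[0,0,-1],0,200],[[0,0,-1],0,200]]'|f
python3 -m crank '[[[0,0,-1],0,200],[[0,0,-1],0,200]]'|f
```

```text
14.6  [0.533, 0.0397, 0.217]  [2.4, 1.2, -5.1]  0.383 
 14.8  [0.533, 0.0397, 0.2193]  [1.6, 0.9, -4.7]  0.389 
 15.0  [0.533, 0.0397, 0.221]  [-0.7, 1.6, -5.2]  0.39 
 15.2  [0.533, 0.0397, 0.2221]  [-3.5, 1.1, -4.3]  0.39 
 15.4  [0.533, 0.0397, 0.2231]  [-3.8, 2.0, -4.1]  0.386 
 15.6  [0.533, 0.0396, 0.2239]  [-4.9, 3.2, -5.6]  0.392
```

```bash
f(){ grep -E "time|eef|contact|opening" | cut -d: -f2 | tr '\n' ' '; echo; }
python3 -m crank '[[[0,-0.5,-1],0,200],[[0,-0.5,-1],0,200]]'|f
python3 -m crank '[[[0,0,-1],0,200],[[0,0,-1],0,200]]'|f
python3 -m crank '[[[0,0,-1],0,200],[[0,0,-1],0,200]]'|f
python3 -m crank '[[[0,0,-1],0,200],[[0,0,-1],0,200]]'|f
```

```text
15.8  [0.533, 0.0396, 0.2246]  [-1.6, 2.3, -7.7]  0.388 
 16.0  [0.533, 0.0396, 0.2256]  [-0.1, 1.9, -9.2]  0.387 
 16.2  [0.533, 0.0397, 0.227]  [-2.4, 2.7, -10.1]  0.394 
 16.4  [0.533, 0.0396, 0.2289]  [-4.9, 3.7, -6.2]  0.39
```

```bash
f(){ grep -E "time|eef|contact|opening" | cut -d: -f2 | tr '\n' ' '; echo; }
python3 -m crank '[[[0,0,-1],0,200],[[0,0,-1],0,200]]'|f
python3 -m crank '[[[0,0,-1],0,200],[[0,0,-1],0,200]]'|f
python3 -m crank '[[[0,0,-1],0,200],[[0,0,-1],0,200]]'|f
python3 -m crank '[[[0,0,0],0,200],[[0,0,0],0,200],[[0,0,0],0,200]]'|f
```

```text
16.6  [0.5331, 0.0396, 0.2308]  [-5.7, 2.6, -2.8]  0.389 
 16.8  [0.5331, 0.0396, 0.2321]  [-6.8, 3.2, -3.1]  0.39 
 17.0  [0.5331, 0.0396, 0.2328]  [-5.8, 2.8, -4.7]  0.39 
 17.3  [0.5331, 0.0396, 0.2328]  [-6.0, 3.4, -4.9]  0.388
```

Click 3 looks to be at about 0.231. I'll lower gently onto the pawl.

```bash
f(){ grep -E "time|eef|contact|opening" | cut -d: -f2 | tr '\n' ' '; echo; }
python3 -m crank '[[[0,-0.5,0.5],0,200],[[0,-0.5,1],0,200],[[0,-0.5,1],0,200]]'|f
python3 -m crank '[[[0,0,0.5],0,200],[[0,0,1],0,200],[[0,0,1],0,200]]'|f
python3 -m crank '[[[0,0,0.5],0,200],[[0,0,1],0,200],[[0,0,1],0,200]]'|f
python3 -m crank '[[[0,0,0.5],0,200],[[0,0,1],0,200],[[0,0,1],0,200]]'|f
```

```text
17.6  [0.5331, 0.0396, 0.232]  [-4.8, 2.7, -1.5]  0.391 
 17.9  [0.5331, 0.0396, 0.2319]  [-6.0, 3.4, 1.4]  0.389 
 18.2  [0.5331, 0.0397, 0.2318]  [-7.4, 1.8, 4.2]  0.387 
 18.5  [0.5331, 0.0396, 0.2317]  [-9.4, 1.9, 7.4]  0.394
```

The pawl catches at 0.232, so click 3 is confirmed. I'll relieve the push, release, and retreat upward.

```bash
f(){ grep -E "time|eef|contact|opening|finger" | cut -d: -f2 | tr '\n' ' '; echo; }
python3 -m crank '[[[0,-0.5,-0.5],0,200],[[0,-1,-1],0,200],[[0,-1,-2],0,200],[[0,-1,-2],0,200],[[0,-1,-2],0,200]]' 20|f
python3 -m crank '[[[0,0,0],0,150],[[0,0,0],0,140],[[0,0,0],0,130],[[0,0,0],0,120],[[0,0,0],0,100],[[0,0,0],0,60],[[0,0,0],0,30],[[0,0,0],0,0],[[0,0,0],0,0],[[0,0,0],0,0]]'|f
python3 -m crank '[[[0,0,-6],0,0],[[0,0,-16],0,0],[[0,0,-28],0,0],[[0,0,-42],0,0],[[0,0,-56],0,0],[[0,0,-66],0,0],[[0,0,-70],0,0],[[0,0,-70],0,0],[[0,0,-70],0,0]]'|f
python3 - <<'E'
from h import *
c=cam("wrist"); P=pts(c); F=c["frame"]; cv2.imwrite("pics/w2.png",F)
H,S,V=cv2.split(cv2.cvtColor(F,cv2.COLOR_BGR2HSV))
o=np.array([.5328,.0388]); ey=np.array([.342,.94]); ex=np.array([.94,-.342])
m=((H<8)|(H>172))&(S>140)&(V>60)&(P[...,2]>.2); print("head top",np.percentile(P[m][:,2],[50,90,97]))
for n in("wrist","scene","side"):
    c=c if n=="wrist" else cam(n); P=pts(c); H,S,V=cv2.split(cv2.cvtColor(c["frame"],cv2.COLOR_BGR2HSV))
    y=(P[...,:2]-o)@ey; x=(P[...,:2]-o)@ex; z=P[...,2]
    m=(H>18)&(H<34)&(S>140)&(z>.11)&(abs(x)<.03)&(y>.08)&(y<.19)
    if m.sum()<5: print(n,"no"); continue
    a=np.c_[y[m],z[m],x[m]]*1000
    print(n,m.sum(),"y,z,x lo",np.percentile(a,2,0).round(1),"hi",np.percentile(a,98,0).round(1))
    for lo in range(95,170,10):
        q=a[(a[:,0]>=lo)&(a[:,0]<lo+10)]
        if len(q)>3: print("  y",lo,"ztop",np.percentile(q[:,1],95).round(1),"x",q[:,2].mean().round(1))
E
```

```text
19.0  [0.5331, 0.0396, 0.2318]  [-3.8, 1.2, 6.7]  0.386  65.2 
 20.0  [0.532, 0.0401, 0.2293]  [-0.8, -1.0, 0.1]  0.998  0.0 
 20.9  [0.5317, 0.0401, 0.2988]  [-0.5, -0.8, 0.2]  1.002  0.0 
head top [0.27964788 0.28086083 0.28126459]
wrist 1630 y,z,x lo [103.6 151.4  -7. ] hi [144.5 175.    7.5]
  y 95 ztop 154.0 x 0.2
  y 105 ztop 160.0 x 0.3
  y 115 ztop 166.6 x 0.4
  y 125 ztop 172.6 x 0.4
  y 135 ztop 175.2 x 0.3
  y 145 ztop 173.2 x 0.6
scene 83 y,z,x lo [105.2 152.9  -8.5] hi [146.9 178.4   5.3]
  y 105 ztop 161.3 x -1.1
  y 115 ztop 168.3 x -0.3
  y 125 ztop 176.1 x -1.3
  y 135 ztop 178.5 x -1.8
  y 145 ztop 178.2 x -0.6
side 42 y,z,x lo [106.9 152.8  -6.1] hi [146.8 176.6   2.1]
  y 105 ztop 157.9 x -2.6
  y 115 ztop 165.7 x -2.2
  y 125 ztop 169.8 x -2.4
  y 135 ztop 175.2 x -1.3
  y 145 ztop 176.6 x -0.8
```

The head rests at +46 mm (11 + 11 + 24) after release, so it hasn't dropped. The lever is at about 0.55 rad and centred at stand x ≈ 0. I'll press with shut fingers at stand y = 135.

```bash
f(){ grep -E "time|eef|contact|opening|finger" | cut -d: -f2 | tr '\n' ' '; echo; }
python3 -m crank '[[[20,0,0],0,0],[[45,0,0],0,0],[[70,1,0],0,0],[[95,1,0],0,255],[[115,1.5,0],0,255],[[128,1.5,0],0,255],[[134,1.5,0],0,255],[[134,1.5,0],0,255],[[134,1.5,0],0,255],[[134,1.5,0],0,255]]' 20|f
python3 -m crank '[[[0,0,10],0,255],[[0,0,25],0,255],[[0,0,45],0,255],[[0,0,65],0,255],[[0,0,85],0,255],[[0,0,100],0,255],[[0,0,108],0,255],[[0,0,108],0,255],[[0,0,108],0,255]]'|f
python3 - <<'E'
from h import *
c=cam("side"); cv2.imwrite("pics/s2.png",cv2.resize(c["frame"][120:340,180:380],(545,600)))
E
```

```text
22.05  [0.5791, 0.1647, 0.2994]  [-0.2, -0.2, -0.6]  0.001  0.0 
 22.95  [0.5796, 0.1654, 0.1919]  [0.1, 1.2, 1.4]  0.001  0.0
```

View pics/s2.png

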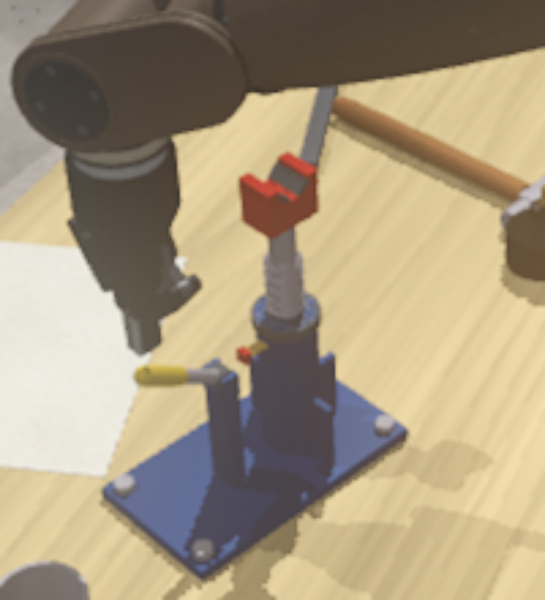

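The side crop shows the shut fingertips at (145,345), just above the yellow grip at (160,376). The head is clear at (280,200), with rings visible above the tube. I'll press slowly. The level top should be at z ≈ 0.130.

```bash
f(){ grep -E "time|eef|contact" | cut -d: -f2 | tr '\n' ' '; echo; }
python3 -m crank '[[[0,0,4],0,255],[[0,0,8],0,255],[[0,0,12],0,255],[[0,0,16],0,255],[[0,0,20],0,255],[[0,0,20],0,255]]'|f
python3 -m crank '[[[0,0,3],0,255],[[0,0,6],0,255],[[0,0,9],0,255],[[0,0,12],0,255],[[0,0,12],0,255]]'|f
python3 -m crank '[[[0,0,3],0,255],[[0,0,6],0,255],[[0,0,9],0,255],[[0,0,12],0,255],[[0,0,12],0,255]]'|f
python3 -m crank '[[[0,0,2],0,255],[[0,0,4],0,255],[[0,0,6],0,255],[[0,0,8],0,255],[[0,0,8],0,255]]'|f
```

```text
23.6  [0.5794, 0.1654, 0.1711]  [0.1, -0.6, 0.8] 
 24.1  [0.5788, 0.1651, 0.1583]  [-0.8, -0.3, -0.4] 
 24.6  [0.5789, 0.1653, 0.1466]  [-0.1, 0.4, 0.4] 
 25.1  [0.5791, 0.1654, 0.1389]  [0.4, 0.9, 0.2]
```

No contact force yet, so I'll check.

Run:
```python
from h import *
c=cam("side"); d=cam("scene")
cv2.imwrite("pics/s3.png",cv2.hconcat([cv2.resize(c["frame"][190:330,200:300],(400,560),interpolation=2),cv2.resize(d["frame"][215:355,270:370],(400,560),interpolation=2)]))
t=[.5791,.1654,.1389]; print([proj(q,t) for q in(c,d)])
```

```text
[(np.float64(236.39006173281365), np.float64(266.657170239169)), (np.float64(323.5018589477837), np.float64(308.40943759452387))]
```

View pics/s3.png

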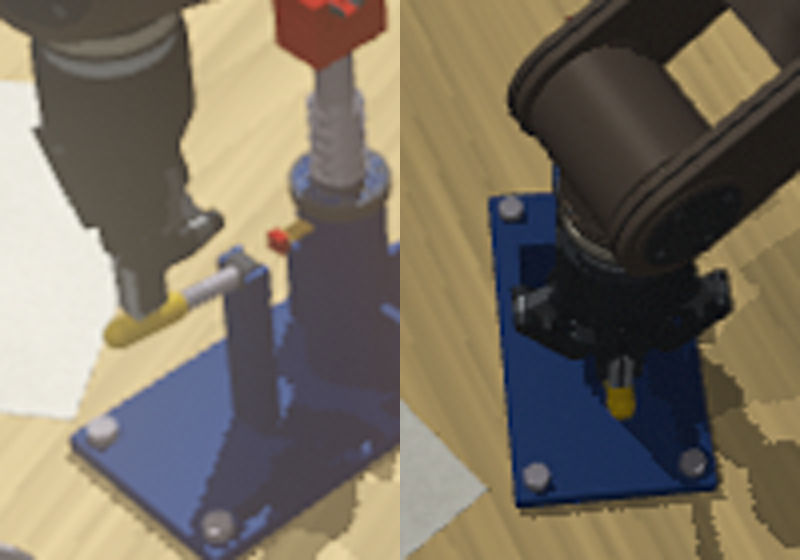

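The lever is moving down under the fingertips, with friction barely showing in the force reading. The grip is at (150,315) in the side crop. I'll continue to the stop in small steps.

```bash
f(){ grep -E "time|eef|contact" | cut -d: -f2 | tr '\n' ' '; echo; }
python3 -m crank '[[[0,0,1.5],0,255],[[0,0,3],0,255],[[0,0,4],0,255],[[0,0,4],0,255]]'|f
python3 -m crank '[[[0,0,1],0,255],[[0,0,2],0,255],[[0,0,2],0,255]]'|f
python3 -m crank '[[[0,0,1],0,255],[[0,0,2],0,255],[[0,0,2],0,255]]'|f
python3 -m crank '[[[0,0,1],0,255],[[0,0,2],0,255],[[0,0,2],0,255]]'|f
```

```text
25.6  [0.5792, 0.1655, 0.1352]  [-0.4, 0.1, 0.3] 
 25.9  [0.5793, 0.1654, 0.1332]  [1.1, 0.7, 1.8] 
 26.2  [0.5792, 0.1654, 0.1312]  [0.6, 0.9, 2.0] 
 26.5  [0.5793, 0.1655, 0.1299]  [-0.8, 1.3, 4.6]
```

```bash
f(){ grep -E "time|eef|contact" | cut -d: -f2 | tr '\n' ' '; echo; }
python3 -m crank '[[[0,0,1],0,255],[[0,0,1],0,255],[[0,0,1],0,255]]'|f
python3 -m crank '[[[0,0,1],0,255],[[0,0,1],0,255],[[0,0,1],0,255]]'|f
python3 -m crank '[[[0,0,1],0,255],[[0,0,1],0,255],[[0,0,1],0,255]]'|f
python3 -m crank '[[[0,0,1],0,255],[[0,0,1],0,255],[[0,0,1],0,255]]'|f
```

```text
26.8  [0.5794, 0.1655, 0.1298]  [-2.6, 0.9, 8.9] 
 27.1  [0.5794, 0.1655, 0.1297]  [-4.0, 0.4, 11.1] 
 27.4  [0.5795, 0.1656, 0.1296]  [-6.2, 0.9, 13.8] 
 27.7  [0.5795, 0.1655, 0.1295]  [-8.7, -0.9, 17.6]
```

The lever is against its stop at z = 0.1297, 17.6 N. I'll retreat upward, then verify from all views.

```bash
f(){ grep -E "time|eef|contact" | cut -d: -f2 | tr '\n' ' '; echo; }
python3 -m crank '[[[0,0,-3],0,255],[[0,0,-8],0,255],[[0,0,-20],0,255],[[0,0,-40],0,255],[[0,0,-65],0,255],[[0,0,-90],0,255],[[0,0,-115],0,255],[[0,0,-130],0,255],[[0,0,-140],0,255],[[0,0,-140],0,255]]'|f
python3 -m crank '[[[10,0,0],0,255],[[30,0,0],0,255],[[50,0,-5],0,255],[[65,0,-10],0,255],[[75,0,-10],0,255],[[80,0,-10],0,255],[[80,0,-10],0,255],[[80,0,-10],0,255],[[80,0,-10],0,255]]'|f
python3 - <<'E'
from h import *
o=np.array([.5328,.0388]); ey=np.array([.342,.94]); ex=np.array([.94,-.342])
for n in("scene","side","wrist"):
    c=cam(n); P=pts(c); H,S,V=cv2.split(cv2.cvtColor(c["frame"],cv2.COLOR_BGR2HSV))
    if n=="side": cv2.imwrite("pics/s4.png",c["frame"])
    y=((P[...,:2]-o)@ey)*1000; x=((P[...,:2]-o)@ex)*1000; z=P[...,2]*1000
    m=(H>18)&(H<34)&(S>140)&(z>100)&(abs(x)<25)&(y>85)&(y<190)
    for a in range(110,165,15):
        k=m&(y>=a)&(y<a+15)
        if k.sum()>3: print(n,"y",a,"ztop",np.percentile(z[k],90).round(1),"y hi",y[m].max().round(0))
    r=((H<8)|(H>172))&(S>140)&(V>60)&(z>200)&(abs(x)<30)&(abs(y)<40)
    if r.sum()>5: print(n,"head top",np.percentile(z[r],[50,90,97]).round(1))
E
```

```text
28.7  [0.5798, 0.1654, 0.2666]  [0.2, -1.2, -0.4] 
 29.6  [0.6064, 0.2401, 0.2752]  [-0.1, -0.3, 0.1] 
scene y 125 ztop 131.7 y hi 161.0
scene y 140 ztop 132.7 y hi 161.0
scene y 155 ztop 131.5 y hi 161.0
side y 110 ztop 130.4 y hi 160.0
side y 125 ztop 132.5 y hi 160.0
side y 140 ztop 132.3 y hi 160.0
side y 155 ztop 132.3 y hi 160.0
side head top [280.7 282.5 283.1]
wrist y 155 ztop 126.3 y hi 161.0
```

View pics/s4.png

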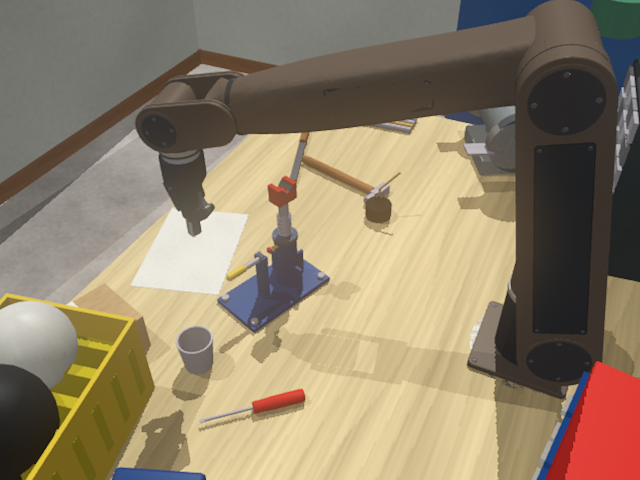

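The lever at (240,268) is level, with its top at about 131 mm along the full grip. The head is raised at (282,192). The tin, screwdriver, can and hammer haven't moved, and the robot is clear.

```bash
python3 -c "
from plant import ctrl
print(ctrl.sign_off())"
```

```text
the job is handed in; nothing more can be done
None
```

The column is three clicks up (46 mm: 11 + 11 + 24) and resting on its pawl, the lock lever is fully down and released, nothing else on the bench was moved, and the job is handed in at about 30 s of the 72 s allowed.

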